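# Pin a board carrier onto the test fixture

## Task

The test fixture has been used as a shelf: clear everything that stands on it into the grey tray. Then lay the board carrier flat on the fixture so that all four of its holes line up with the fixture's (it fits one way only), setting it down rather than dropping it, and drive every tooling pin from the pin stand down through carrier and fixture, one pin to a hole in any holes, until its head sits on the carrier. Do not disturb the multimeter, the white box or the screwdriver.

Things in the scene. Friction and masses are not known exactly. Their poses are not given: they have to be found in the camera images.
- fixture: Test fixture, fixed: aluminium block 190 (x) x 240 (y) x 40 mm high, dark grey round the sides; black field of brass dots on its flat top (deck). Four vertical 12 mm through holes in a trapezium: the -x pair (robot side) 164 mm apart, the +x pair 120 mm apart, 124 mm between pairs. Origin: centre of underside, on the bench; z up. Yaw within 0.2 rad.
- carrier: Black plate 160 x 200 x 10 mm with green board (parts to 17 mm above plate), 0.55 kg, loose, flat on the bench beside the fixture, yaw within 0.7. Handle: bar along y, mid-plate, 12 wide (x), 100 long, 14 tall, centre 50 mm above underside, a leg at each end. Holes match the fixture's at same yaw, origin 40 mm above its origin; +x (narrow) pair by the white connector. Origin: centre of underside.
- stand: Black plastic pin stand fixed to the bench between the robot and the fixture: block 45 (x) by 250 (y) by 38 mm high with a row of four vertical 12.5 mm square holes along y, 60 mm apart (at y = -90, -30, 30, 90 mm), down to the bench. Origin: centre of its underside.
- tray: Grey open tray fixed to the bench, to the left or the right of the fixture (on the side where the carrier is not): outside 250 (x) by 160 (y) by 40 mm high, walls 4 mm, floor 4 mm thick. Origin: centre of its underside; its inner floor is 4 mm higher.
- spool: White spool of solder wire standing on its flange on the fixture's deck, 46 mm in diameter and 56 mm tall, 0.16 kg. Origin: centre of its underside; z along its axis, up. May be absent.
- jar: Amber glass jar with a black cap standing on the fixture's deck, 44 mm in diameter and 62 mm tall, 0.09 kg. Origin: centre of its underside; z along its axis, up. May be absent.
- carton: Small closed cardboard carton standing on the fixture's deck, 44 by 44 mm and 58 mm tall, 0.07 kg. Origin: centre of its underside; z up. May be absent.
- tin: Low round metal tin with a lid standing on the fixture's deck, 50 mm in diameter and 42 mm tall, 0.12 kg. Origin: centre of its underside; z along its axis, up. May be absent.
- pin1: Steel pin, 75 mm long, 60 g, standing nose down in a hole of the stand: shank 10 mm in diameter, 45 mm long, with 8 mm tapered nose (5 mm across at the tip); round knurled head 26 mm in diameter, 30 mm tall. Origin: tip of the nose; z towards the head (head z = 45 to 75 mm). Driven home, its head rests on the carrier plate, its tip 5 mm above the bench. All alike; 3 or 4 present.
- pin2: Steel pin, 75 mm long, 60 g, standing nose down in a hole of the stand: shank 10 mm in diameter, 45 mm long, with 8 mm tapered nose (5 mm across at the tip); round knurled head 26 mm in diameter, 30 mm tall. Origin: tip of the nose; z towards the head (head z = 45 to 75 mm). Driven home, its head rests on the carrier plate, its tip 5 mm above the bench. All alike; 3 or 4 present.
- pin3: Steel pin, 75 mm long, 60 g, standing nose down in a hole of the stand: shank 10 mm in diameter, 45 mm long, with 8 mm tapered nose (5 mm across at the tip); round knurled head 26 mm in diameter, 30 mm tall. Origin: tip of the nose; z towards the head (head z = 45 to 75 mm). Driven home, its head rests on the carrier plate, its tip 5 mm above the bench. All alike; 3 or 4 present.
- pin4: Steel pin, 75 mm long, 60 g, standing nose down in a hole of the stand: shank 10 mm in diameter, 45 mm long, with 8 mm tapered nose (5 mm across at the tip); round knurled head 26 mm in diameter, 30 mm tall. Origin: tip of the nose; z towards the head (head z = 45 to 75 mm). Driven home, its head rests on the carrier plate, its tip 5 mm above the bench. All alike; 3 or 4 present.
- fixture_hole0 (a point): Centre of a 12 mm through hole, on the top face of the fixture's deck, 40 mm above its underside, at x = -62 mm, y = -82 mm of the fixture's frame, with a flush steel bush round it.
- fixture_hole1 (a point): Centre of a 12 mm through hole, on the top face of the fixture's deck, 40 mm above its underside, at x = -62 mm, y = 82 mm of the fixture's frame, with a flush steel bush round it.
- fixture_hole2 (a point): Centre of a 12 mm through hole, on the top face of the fixture's deck, 40 mm above its underside, at x = 62 mm, y = -60 mm of the fixture's frame, with a flush steel bush round it.
- fixture_hole3 (a point): Centre of a 12 mm through hole, on the top face of the fixture's deck, 40 mm above its underside, at x = 62 mm, y = 60 mm of the fixture's frame, with a flush steel bush round it.
- carrier_hole0 (a point): Centre of a 12 mm through hole, on the upper face of the carrier's plate, 10 mm above its underside, at x = -62 mm, y = -82 mm of the carrier's frame, with a flush steel bush round it. Belongs over fixture_hole0.
- carrier_hole1 (a point): Centre of a 12 mm through hole, on the upper face of the carrier's plate, 10 mm above its underside, at x = -62 mm, y = 82 mm of the carrier's frame, with a flush steel bush round it. Belongs over fixture_hole1.
- carrier_hole2 (a point): Centre of a 12 mm through hole, on the upper face of the carrier's plate, 10 mm above its underside, at x = 62 mm, y = -60 mm of the carrier's frame, with a flush steel bush round it. Belongs over fixture_hole2.
- carrier_hole3 (a point): Centre of a 12 mm through hole, on the upper face of the carrier's plate, 10 mm above its underside, at x = 62 mm, y = 60 mm of the carrier's frame, with a flush steel bush round it. Belongs over fixture_hole3.
- multimeter: Bystander: orange and black multimeter, 150 by 76 by 38 mm, lying to the left, beyond the fixture. Origin: centre of its underside.
- whitebox: Bystander: open white box, 100 by 160 by 70 mm, to the right, beyond the fixture. Origin: centre of its underside.
- screwdriver: Bystander: black-handled screwdriver, 190 mm long, lying just beyond the fixture.
Mind the look-alikes: they are no part of the job. Leave any purple look-alike of the tin alone. Leave any red look-alike of the spool alone.

How it is judged:
By the outcome, as a careful person would: the job done as asked, in the order asked, and still so for the second after the job is handed in, with the robot touching nothing.
Of spool, jar, carton, tin only 3 to 4 are there at a start; the rules pass over those that are not, and their reading is None.
Of pin1, pin2, pin3, pin4 only 3 to 4 are there at a start; the rules pass over those that are not, and their reading is None.
At some moment in a run one of spool, jar, carton, tin, carrier may be knocked a few centimetres aside while the robot is not near it.
It also fails if it takes over 210 s, if anything falls off the work surface, if the arm or the gripper's body presses on something with over 40 N, if the wrist force passes 120 N, or if a joint passes its speed limit or range.

## Robot

A 6-joint arm with a two-finger parallel gripper is mounted at the origin on the work surface. World frame = base frame: x ahead of the robot, y to its left, z up, the work surface at z = 0. Lengths are in m, angles in rad, forces in N, time in s.
With the tool pointing down it reaches from about 0.3 to 0.775 m from the base axis. Payload 14.6 kg.
Tool frame: the origin (TCP) lies on the front face of the gripper's body, between the roots of the fingers; the fingertips stand 97 mm ahead of it and the grasp point (between the pads) lies 78 mm ahead of it (manip.grip_point_offset is the distance from the TCP to the grasp point, in m); z points along the fingers, y is the line along which they close (so a half turn about z gives the same grasp; the last joint's range is limited). The gripper opens to 94 mm and grips with 3 to 60 N. Pads are 16 mm wide; open, the fingers measure 119 mm over their backs; the gripper's body (75 mm by 177 mm) begins 78 mm behind the grasp point.
Start: joints at [-1.387, 0.3, 1.521, -0, 1.321, -0.067], TCP at [0.136, -0.533, 0.303] pointing down, gripper open.
Joint ranges: [-3.03, 3.03], [-0.79, 2.21], [0.23, 2.52], [-1.04, 4.18], [0, 3.07], [-2.55, 2.55]. Speed limits (rad/s): [2.22, 2.22, 2.57, 3.14, 3.14, 3.14].

## Interface

Orientations are given as [roll, pitch, yaw] about the fixed x, y, z axes, in that order (R = Rz(yaw) Ry(pitch) Rx(roll)).
In Python, from cell import manip, vision, job_done gives the robot as it stands. The module is installed in compiled form; this text tells all that it offers. Calls block until the motion is done:
- manip.move_ptp(position, orientation): joint-space move of the TCP to a pose.
- manip.move_linear(position, rotation=None, rate=0.15, f_stop=None): straight line of the TCP; rotation=None keeps the orientation; rate is the mean speed in m/s. With f_stop (N) it stops when the force on the tool has changed by that much, and returns True; else False.
- manip.move_j(angles): joint-space move.
- manip.gripper_to(opening, force=None): finger opening in m; force is the grip in N (None keeps the last); returns when the fingers have stopped.
- manip.pause(seconds).
- manip.inverse_kinematics(position, orientation): joint angles nearest the present ones, or None.
- manip.get_obs(): the state.
- vision.get_image(name): name is "side" or "top" or "wrist"; returns a dict with "pixels" (480x640x3 uint8, blue, green, red), "z_map" (480x640 float32, m along the optical axis (not along the pixel's ray), 0 where there is no reading), "fov_y" (degrees; the focal length in pixels is half the picture's height over the tangent of half this angle, whatever the lens; pixels are square), "cx", "cy" (the principal point, pixels), "dist" ([k1, k2, p1, p2, k3] as OpenCV has them; the pictures are not rectified), "rvec" (rotation vector, rad) and "tvec" (3), from world to camera coordinates, as OpenCV has them. Camera axes: x right, y down, z forward; pixel columns grow to the right and rows downward; lengths in m; the calibration is good to about 2 mm. A picture is of the moment at which its call begins.
A pose or a line that the arm cannot do raises manip.IKError and nothing moves.
- job_done(): hands the job in; it is judged then, once.
The state is a dict: "clock": time; "q": joint angles; "qd": joint speeds; "effort": joint torques, N m; "tool_pos": TCP position; "tool_rot": TCP orientation; "wrist_force": force on the tool from outside, world axes, zero at the start; "moment": the same for the moment, N m; "finger_gap": finger opening in m; "gripper_force": force on a finger pad.
Only numpy, scipy, OpenCV 4.12 (cv2) and the standard library are available. Lean on these libraries where they do the work, as an engineer would, in place of code of your own. Each camera call takes 0.05 s, during which the arm holds its last target. There are 200 camera calls.

## Working session

There is one attempt and no reset: what is moved stays moved. The work goes in short steps, each a Python script; the robot and the scene stay as the last script left them, time stands still between calls to the robot, and variables do not carry over. Pictures are saved under pics/ and viewed, at most 14 in all, crops included, and the job is handed in when it is done.

```bash
mkdir -p pics; ls; cat > h.py <<'E'
import numpy as np, cv2
from cell import manip, vision, job_done
def snap(name, fn=None):
    d=vision.get_image(name)
    if fn: cv2.imwrite('pics/'+fn,d['pixels'])
    f=240/np.tan(np.radians(d['fov_y'])/2)
    d['K']=np.array([[f,0,d['cx']],[0,f,d['cy']],[0,0,1.]])
    d['R']=cv2.Rodrigues(np.array(d['rvec'],float))[0]; d['t']=np.array(d['tvec'],float).reshape(3)
    d['D']=np.array(d['dist'],float)
    return d
def cloud(d):
    "world xyz for each pixel (480x640x3), nan where no depth"
    v,u=np.mgrid[0:480,0:640]
    p=cv2.undistortPoints(np.stack([u,v],-1).reshape(-1,1,2).astype(np.float64),d['K'],d['D']).reshape(480,640,2)
    z=d['z_map'].astype(float); z=np.where(z>0,z,np.nan)
    c=np.dstack([p[...,0]*z,p[...,1]*z,z])
    return (c-d['t'])@d['R']
def onplane(d,uv,z):
    p=cv2.undistortPoints(np.array(uv,float).reshape(-1,1,2),d['K'],d['D']).reshape(-1,2)
    r=np.c_[p,np.ones(len(p))]@d['R']; o=-d['R'].T@d['t']
    return o+r*((z-o[2])/r[:,2])[:,None]
def proj(d,P):
    return cv2.projectPoints(np.array(P,float).reshape(-1,1,3),d['R'],d['t'],d['K'],d['D'])[0].reshape(-1,2)
E
python3 - <<'E'
from h import *
for n in ('top','side'):
    d=snap(n,n+'0.png'); np.savez('pics/%s0.npz'%n,**{k:d[k] for k in('pixels','z_map','K','R','t','D')})
    print(n,-d['R'].T@d['t'],d['fov_y'],d['D'], np.nanmean(d['z_map']>0))
print(manip.get_obs(), manip.grip_point_offset)
E
```

```text
pics
top [0.46498867 0.02395072 1.47358762] 46.0440409324407 [0.01567274 0.         0.         0.         0.        ] 0.99595703125
side [0.2377252  0.8144706  0.69483359] 53.73000875424498 [0.01701739 0.         0.         0.         0.        ] 0.9959895833333333
{'clock': 0.1, 'q': array([-1.38663307e+00,  3.00417915e-01,  1.52152911e+00,  1.48305421e-06,
        1.32069384e+00, -6.66011025e-02]), 'qd': array([ 0.00057444, -0.00296515, -0.00018672, -0.00026306, -0.00101043,
       -0.00148681]), 'effort': array([ 9.48031011e-04, -5.32642365e+01, -3.53283298e+01,  7.09566800e-02,
        2.34782853e-02, -4.16385399e-05]), 'tool_pos': array([ 0.13645111, -0.53266339,  0.30213743]), 'tool_rot': array([-3.14054686e+00, -7.11939387e-05,  2.50763954e-01]), 'wrist_force': array([-0.08595947,  0.19521945, -0.11233682]), 'moment': array([-0.03829915, -0.02605279,  0.01165202]), 'gripper_force': 0.0, 'finger_gap': 0.09385325033102175} 0.0784
```

View pics/top0.png

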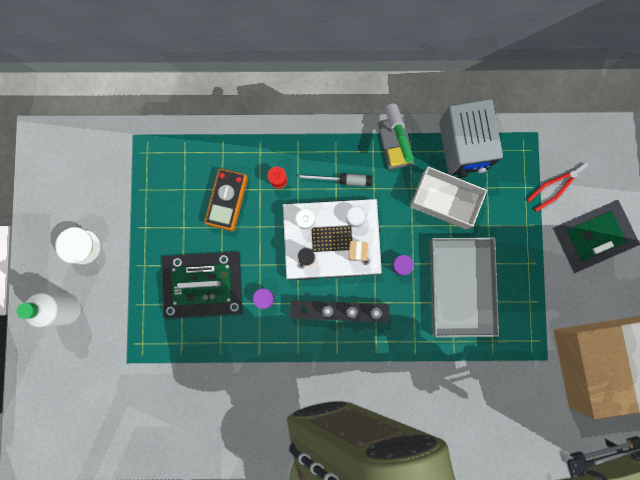

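View pics/side0.png

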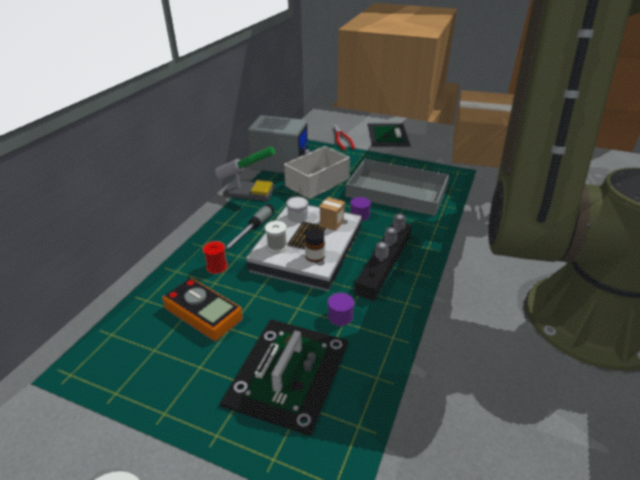

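Top view: the carrier is at left (200,285) and the tray at right (465,287). The fixture is at (332,238), with spool (306,217), tin (356,215), jar (306,257) and carton (358,250) on it. There are 3 pins at (328/352/376, 312). The purple and red look-alikes are off the fixture. The side view agrees.

```bash
cat >> h.py <<'E'
def comps(C,m,n=15):
    k,l,s,_=cv2.connectedComponentsWithStats(m.astype(np.uint8)); out=[]
    for i in range(1,k):
        if s[i,4]>=n: out.append((l==i,cv2.minAreaRect(C[l==i][:,:2].astype(np.float32)*1000)))
    return out
E
python3 - <<'E'
from h import *
d=dict(np.load('pics/top0.npz')); C=cloud(d); Z=C[...,2]; g=lambda a,b,c,e:((C[...,0]>a)&(C[...,0]<b)&(C[...,1]>c)&(C[...,1]<e))
print('bench z',np.nanmedian(Z[320:355,150:280]))
roi=np.zeros(Z.shape,bool); roi[160:340,150:505]=1
for lo,hi,nm in((.072,.14,'deck objs'),(.03,.047,'deck/stand/tray/spurious'),(.06,.08,'pinheads'),(.046,.06,'handle'),(.006,.014,'plate')):
    m=roi&(Z>lo)&(Z<hi); print(nm)
    for mm,r in comps(C,m,25): print('  ',np.round(r[0]),np.round(r[1]),round(r[2],1),'z',round(np.median(Z[mm])*1000),mm.sum(), d['pixels'][mm].mean(0).round())
E
```

```text
bench z 0.0005112023085346112
deck objs
   [ 789. -347.] [105.  23.] 85.6 z 114 330 [119.  85.  68.]
   [666. -52.] [49. 49.] 37.2 z 82 322 [236. 233. 231.]
   [658.  76.] [44. 44.] 24.3 z 95 276 [247. 249. 244.]
   [578. -55.] [44. 45.] 85.7 z 98 345 [168. 202. 224.]
   [565.  72.] [42. 41.] 84.4 z 102 254 [72. 72. 74.]
   [431.  22.] [22. 22.] 89.9 z 75 76 [152. 148. 144.]
   [428. -38.] [22. 23.] 44.7 z 76 69 [147. 143. 139.]
   [425. -97.] [25. 22.] 89.4 z 75 73 [146. 141. 138.]
deck/stand/tray/spurious
   [ 795. -300.] [41. 11.] 27.3 z 40 29 [69. 68. 63.]
   [719. 282.] [ 76. 150.] 75.8 z 37 1576 [ 97. 114. 127.]
   [ 763. -299.] [130.   4.] 67.3 z 38 87 [134. 137. 138.]
   [ 692. -362.] [16. 88.] 78.1 z 38 53 [119. 122. 122.]
   [614.   9.] [196. 242.] 3.2 z 40 5664 [198. 198. 197.]
   [ 667. -275.] [147.   3.] 67.9 z 39 76 [121. 124. 125.]
   [ 489. -327.] [250. 162.] 0.2 z 39 696 [131. 132. 122.]
   [ 545. -172.] [49. 49.] 89.7 z 42 299 [189.  87. 152.]
   [463. 184.] [51. 45.] 89.9 z 42 298 [198.  91. 161.]
   [429.  -9.] [250.  45.] 87.2 z 38 1458 [59. 57. 54.]
pinheads
   
[... 599 characters left out ...]
56 183 [173. 172. 167.]
plate
   [ 587. -289.] [32. 16.] 13.4 z 7 32 [167. 167. 159.]
   [ 578. -384.] [20. 38.] 86.2 z 8 28 [116. 117. 111.]
   [499. 349.] [164. 206.] 3.1 z 10 3251 [55. 61. 44.]
   [ 558. -292.] [16. 33.] 18.1 z 8 35 [174. 174. 166.]
   [ 539. -335.] [25. 19.] 82.2 z 7 34 [173. 175. 165.]
   [ 519. -293.] [37. 35.] 56.3 z 8 66 [174. 175. 167.]
   [ 496. -268.] [34. 14.] 37.1 z 8 26 [174. 176. 166.]
   [ 490. -341.] [19. 33.] 10.9 z 8 33 [174. 176. 167.]
   [ 473. -287.] [19. 40.] 70.6 z 7 40 [174. 176. 167.]
   [ 460. -372.] [47. 26.] 36.4 z 8 64 [125. 125. 119.]
   [ 429. -403.] [25. 48.] 62.2 z 8 49 [108. 109. 102.]
   [ 423. -356.] [35. 14.] 56.0 z 8 28 [166. 166. 159.]
```

```bash
cat >> h.py <<'E'
PI=np.pi; G=manip.grip_point_offset
SPEC=dict(tin=(42,25),spool=(56,30),carton=(58,32),jar=(62,30))   # height, grasp height (mm)
def deck_objs():
    d=snap('top'); C=cloud(d); Z=C[...,2]
    m=(Z>.076)&(Z<.11)&(C[...,0]>.49)&(C[...,0]<.73)&(C[...,1]>-.14)&(C[...,1]<.16)
    out={}
    for mm,r in comps(C,m,120):
        z=np.median(Z[mm]); col=d['pixels'][mm].mean(0)
        n='tin' if z<.089 else 'jar' if col.mean()<130 else 'carton' if col[2]-col[0]>30 else 'spool'
        a=(r[2]+45)%90-45
        out[n]=(r[0][0]/1e3,r[0][1]/1e3,np.radians(a) if n=='carton' else 0.,z,r[1])
    return out
def down(x,y,z,yaw=0,rate=.2,f=None):   # straight move, z of the GRASP point
    return manip.move_linear([x,y,z+G],[PI,0,yaw],rate=rate,f_stop=f)
def over(x,y,z,yaw=0): manip.move_ptp([x,y,z+G],[PI,0,yaw])
def clear(n,slot):
    o=deck_objs()
    if n not in o: print(n,'missing',o); return False
    x,y,yaw,z,s=o[n]; h,g=SPEC[n]; g/=1e3
    manip.gripper_to(.09,force=15)
    over(x,y,.20,yaw); down(x,y,.04+g,yaw)
    manip.gripper_to(.02,force=15); gap=manip.get_obs()['finger_gap']
    down(x,y,.20,yaw,.25)
    over(slot,-.327,.17,0); down(slot,-.327,.03+g,0,.25); hit=down(slot,-.327,.001+g,0,.04,4)
    manip.gripper_to(gap+.014); down(slot,-.327,.20,0,.3)
    ob=manip.get_obs(); print(n,np.round([x,y,yaw,z],3),np.round(s),'gap',round(gap,4),'hit',hit,'clock',round(ob['clock'],1))
    return True
E
python3 - <<'E'
from h import *
clear('tin',.576)
snap('top','t1.png')
print(deck_objs())
E
```

```text
tin [ 0.667 -0.052  0.     0.082] [48. 49.] gap 0.0501 hit True clock 8.7
{'spool': (0.657856689453125, 0.07567488098144531, 0.0, np.float64(0.09553061821031357), (44.055755615234375, 44.148284912109375)), 'carton': (0.5776190795898437, -0.055152732849121096, np.float64(-0.07935088204972846), np.float64(0.09773102726196962), (44.272605895996094, 44.527076721191406)), 'jar': (0.5649487915039062, 0.0731404571533203, 0.0, np.float64(0.10135234909603388), (40.475311279296875, 40.09870147705078))}
```

View pics/t1.png

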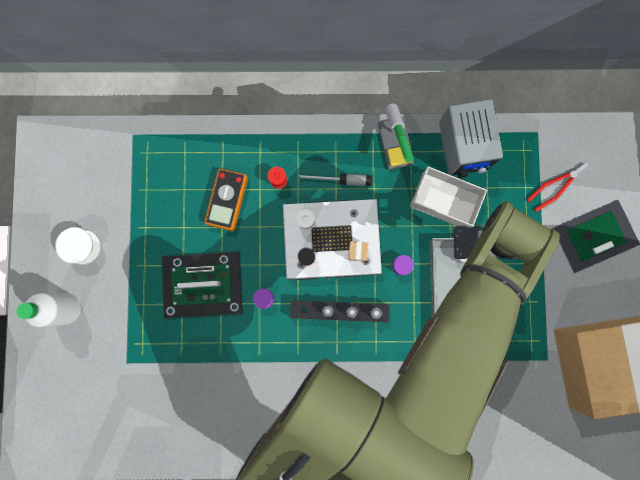

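The tin is gone from the deck and its hole (354,212) is showing. The arm hides the tray, but the fixture is in clear view. I'll continue.

```bash
python3 - <<'E'
from h import *
for n,s in(('carton',.516),('spool',.457),('jar',.398)):
    if not clear(n,s): break
print(deck_objs())
# close look at carrier then fixture with the wrist camera
over(.50,.345,.27,0); d=snap('wrist','w1.png'); np.savez('pics/w1.npz',**{k:d[k] for k in('pixels','z_map','K','R','t','D')})
d=snap('top','t2.png'); np.savez('pics/t2.npz',**{k:d[k] for k in('pixels','z_map','K','R','t','D')})
over(.61,.008,.27,0); d=snap('wrist','w2.png'); np.savez('pics/w2.npz',**{k:d[k] for k in('pixels','z_map','K','R','t','D')})
print(manip.get_obs()['clock'])
a,b=[cv2.imread('pics/w%d.png'%i) for i in(1,2)]
cv2.imwrite('pics/w12.png',cv2.resize(np.hstack([a,b]),(800,300),interpolation=cv2.INTER_AREA))
E
```

```text
carton [ 0.578 -0.055 -0.081  0.098] [44. 45.] gap 0.0435 hit True clock 16.2
spool [0.658 0.076 0.    0.095] [44. 44.] gap 0.0457 hit True clock 24.8
jar [0.565 0.073 0.    0.101] [42. 40.] gap 0.0436 hit True clock 33.2
{}
37.1917
```

View pics/w12.png

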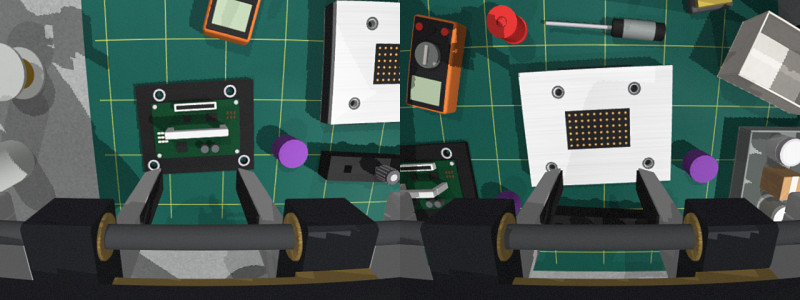

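View pics/t2.png

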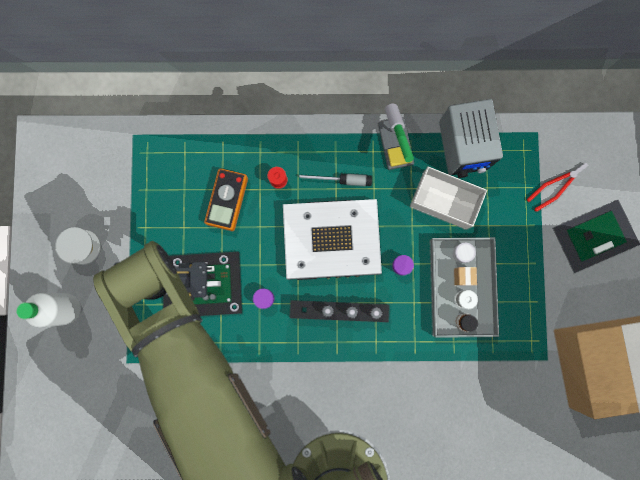

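All four objects stand in the tray (465, 252–322) and the deck is clear. The wrist views show every carrier and fixture bush clearly, so I'll fit the poses from those.

```bash
cat >> h.py <<'E'
H=np.array([[-62,-82],[-62,82],[62,-60],[62,60]])/1e3
def fit2(A,B):
    "rigid A->B: yaw,t"
    a=A-A.mean(0); b=B-B.mean(0); th=np.arctan2((a[:,0]*b[:,1]-a[:,1]*b[:,0]).sum(),(a*b).sum())
    R=np.array([[np.cos(th),-np.sin(th)],[np.sin(th),np.cos(th)]]); t=B.mean(0)-R@A.mean(0)
    return th,t,R,np.linalg.norm(A@R.T+t-B,axis=1)
def bushes(d,guess,z,bright,win=.016):
    "refine pose guess (x,y,yaw) of a 4-hole trapezium at height z; bright: light ring on dark"
    g=cv2.cvtColor(d['pixels'],cv2.COLOR_BGR2GRAY).astype(float)
    x,y,th=guess; use=range(4)
    for it in range(3):
        R=np.array([[np.cos(th),-np.sin(th)],[np.sin(th),np.cos(th)]]); P=H@R.T+[x,y]
        got=[];idx=[]
        for i in use:
            u,v=proj(d,[[*P[i],z]])[0]; e=proj(d,[[P[i][0],P[i][1]+win,z]])[0]; r=int(np.hypot(*(e-[u,v])))
            if not(r<u<639-r and r<v<479-r): continue
            u0,v0=int(round(u))-r,int(round(v))-r; p=g[v0:v0+2*r+1,u0:u0+2*r+1]
            q=cv2.resize(p,None,fx=4,fy=4,interpolation=cv2.INTER_CUBIC); q=np.clip(q,0,255).astype(np.uint8)
            _,m=cv2.threshold(q,0,255,(cv2.THRESH_BINARY if bright else cv2.THRESH_BINARY_INV)+cv2.THRESH_OTSU)
            cs,_=cv2.findContours(m,cv2.RETR_EXTERNAL,cv2.CHAIN_APPROX_NONE)
            if not cs: continue
            c=max(cs,key=cv2.contourArea)
            if cv2.contourArea(c)<200: continue
            (a,b),_,_=cv2.fitEllipse(c)
            got.append(onplane(d,[[u0+(a+.5)/4-.5,v0+(b+.5)/4-.5]],z)[0][:2]); idx.append(i)
        th,t,R,res=fit2(H[idx],np.array(got)); x,y=t
    return (x,y,th),dict(zip(idx,np.round(res*1e3,1)))
E
python3 - <<'E'
from h import *
a=dict(np.load('pics/w1.npz')); b=dict(np.load('pics/w2.npz')); t=dict(np.load('pics/top0.npz'));t2=dict(np.load('pics/t2.npz'))
print('carrier w',bushes(a,(.499,.348,.054),.01,True)); print('carrier top0',bushes(t,(.499,.348,.054),.01,True))
print('fix w',bushes(b,(.614,.009,.056),.04,False)); print('fix top',bushes(t2,(.614,.009,.056),.04,False))
E
```

```text
carrier w ((np.float64(0.4966780363669857), np.float64(0.3496809102870801), np.float64(0.0646957193391111)), {0: np.float64(0.6), 1: np.float64(3.5), 2: np.float64(1.2), 3: np.float64(2.1)})
carrier top0 ((np.float64(0.498637025079341), np.float64(0.34769383818749244), np.float64(0.054753497119440976)), {0: np.float64(0.2), 1: np.float64(0.1), 2: np.float64(0.2), 3: np.float64(0.1)})
fix w ((np.float64(0.6106728765371198), np.float64(0.011514711464610713), np.float64(0.06803383414866171)), {0: np.float64(1.5), 1: np.float64(4.3), 2: np.float64(1.3), 3: np.float64(3.3)})
fix top ((np.float64(0.6130562503712986), np.float64(0.010124081546348548), np.float64(0.04958493429585386)), {0: np.float64(0.1), 1: np.float64(0.1), 2: np.float64(0.1), 3: np.float64(0.2)})
```

```bash
cat >> h.py <<'E'
FIX=(.61306,.01012,.04958); Q=PI/2
def carrier_top(zplate,guess):
    return bushes(snap('top'),guess,zplate,True)
E
python3 - <<'E'
from h import *
c,res=carrier_top(.01,(.4986,.3477,.0548)); print(c,res)
if max(res.values())>.8 or len(res)<4: raise SystemExit
x,y,th=c; yaw=Q+th
manip.gripper_to(.05,force=45)
over(x,y,.16,yaw); down(x,y,.052,yaw,.12)
manip.gripper_to(.0,force=45); print('gap',manip.get_obs()['finger_gap'])
down(x,y,.20,yaw,.15)
fx,fy,fth=FIX
over(fx,fy,.20,Q+fth); down(fx,fy,.104,Q+fth,.12)
print('hit',down(fx,fy,.086,Q+fth,.02,5)); o=manip.get_obs(); print(o['tool_pos']-[0,0,G],o['tool_rot'],o['wrist_force'])
manip.gripper_to(.04); down(fx,fy,.2,Q+fth,.2)
over(.45,-.2,.25,0)
d=snap('top','t3.png'); print(bushes(d,FIX,.05,True),manip.get_obs()['clock'])
cv2.imwrite('pics/t3c.png',cv2.resize(d['pixels'][180:340,260:500],(720,480)))
E
```

```text
(np.float64(0.49864042503685), np.float64(0.34770338111080606), np.float64(0.05419042703017054)) {0: np.float64(0.2), 1: np.float64(0.0), 2: np.float64(0.3), 3: np.float64(0.1)}
gap 0.011559665403979973
hit True
[0.61302023 0.01012589 0.09192544] [-3.14134106e+00  1.86543142e-05  1.62041932e+00] [ 0.31919437 -0.30111703  4.82417785]
((np.float64(0.6117926486329737), np.float64(0.00993260966223712), np.float64(0.05290834903804528)), {0: np.float64(0.2), 1: np.float64(0.3), 2: np.float64(0.1), 3: np.float64(0.2)}) 47.2583
```

View pics/t3c.png

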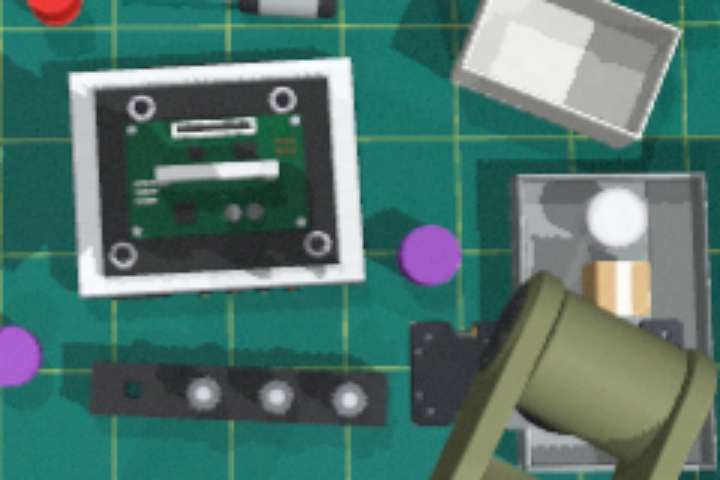

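The carrier is seated flat with its connector on the +x side; crop bushes are at (141,107), (283,99), (123,254) and (317,243). It sits about 1.3 mm low in x, which is vision-to-robot bias. I'll get the y bias from the objects in the tray, since they were released at known robot y, then nudge the carrier.

```bash
python3 - <<'E'
from h import *
d=dict(np.load('pics/t2.npz')); C=cloud(d); Z=C[...,2]
m=(Z>.043)&(Z<.08)&(C[...,0]>.37)&(C[...,0]<.61)&(C[...,1]>-.39)&(C[...,1]<-.26)
for mm,r in comps(C,m,60): print(np.round(r[0],1),np.round(r[1]),np.median(Z[mm]))
fx,fy,fth=FIX
manip.gripper_to(.04,force=45)
gx,gy,gyaw=.61302,.01013,Q+fth
over(gx,gy,.2,gyaw); down(gx,gy,.0922,gyaw,.12)
manip.gripper_to(0.,force=45); print(manip.get_obs()['finger_gap'])
down(gx,gy,.0975,gyaw,.03)
gx+=.00126; gy+=.00019; gyaw-=.0033
down(gx,gy,.0975,gyaw,.03); print(down(gx,gy,.088,gyaw,.02,5),manip.get_obs()['tool_pos'][2]-G)
manip.gripper_to(.04); down(gx,gy,.2,gyaw,.2)
over(.45,-.2,.25,0)
d=snap('top'); print(bushes(d,FIX,.05,True),manip.get_obs()['clock'])
C=cloud(d); Z=C[...,2]
m=(Z>.055)&(Z<.09)&(C[...,0]>.39)&(C[...,0]<.46)&(C[...,1]>-.13)&(C[...,1]<.1)
for mm,r in comps(C,m,40): print('pin',np.round(r[0],1),np.round(r[1]),np.median(Z[mm]))
E
```

```text
[ 574.7 -328.5] [49. 50.] 0.04706756133755245
[ 515.  -328.3] [46. 43.] 0.06192725502320552
[ 456.8 -328.2] [45. 44.] 0.06021482833138085
[ 399.7 -326.8] [39. 42.] 0.06568920976099066
0.011636899490376586
True 0.09218502905662698
((np.float64(0.6133512963809685), np.float64(0.010270213534845031), np.float64(0.04916132651338518)), {0: np.float64(0.3), 1: np.float64(0.5), 2: np.float64(0.2), 3: np.float64(0.2)}) 53.5417
pin [430.9  21.9] [24. 24.] 0.07517961520649846
pin [428.  -38.7] [24. 26.] 0.07450398098051855
pin [424.8 -97.9] [25. 25.] 0.07402521579503459
```

The carrier is within 0.3 mm of the fixture. The bias is about (+1.3, +1.0) mm, so I'll do the first pin.

```bash
cat >> h.py <<'E'
BIAS=np.array([.00126,.0010]); PG=.066
def tipz(): return manip.get_obs()['tool_pos'][2]-G-PG
def insert(pin,hole):
    th=FIX[2]; R=np.array([[np.cos(th),-np.sin(th)],[np.sin(th),np.cos(th)]])
    px,py=np.array(pin)+BIAS; hx,hy=R@H[hole]+FIX[:2]+BIAS
    manip.gripper_to(.05,force=30); over(px,py,.17,th); down(px,py,PG,th,.12)
    manip.gripper_to(.01,force=30); print('gap',round(manip.get_obs()['finger_gap'],4))
    down(px,py,.17,th,.15); over(hx,hy,PG+.075,th); down(hx,hy,PG+.053,th,.08)
    sp=[(0,0)]+[(r*np.cos(a),r*np.sin(a)) for r in(.0012,.0024) for a in np.arange(8)*PI/4]
    for k,(dx,dy) in enumerate(sp):
        x,y=hx+dx,hy+dy
        if k: down(x,y,PG+max(tipz()+.003,.052),th,.05)
        stop=down(x,y,PG+.0035,th,.03,8); z=tipz(); f=manip.get_obs()['wrist_force']
        print(k,'stop',stop,'tip',round(z*1e3,1),'F',np.round(f,1))
        if z<.038:
            if z>.008: print('  more',down(x,y,PG+.0035,th,.03,18),round(tipz()*1e3,1))
            break
    else: print('FAILED'); return False
    manip.gripper_to(.045); down(x,y,.17,th,.2)
    print('clock',manip.get_obs()['clock']); return True
E
python3 - <<'E'
from h import *
insert((.4309,.0219),1)
over(.45,-.2,.25,0)
d=snap('top','t4.png'); print(bushes(d,FIX,.05,True))
C=cloud(d); Z=C[...,2]
m=(Z>.062)&(Z<.12)&(C[...,0]>.39)&(C[...,0]<.72)&(C[...,1]>-.14)&(C[...,1]<.15)
for mm,r in comps(C,m,40): print(np.round(r[0],1),np.round(r[1]),np.median(Z[mm]))
cv2.imwrite('pics/t4c.png',cv2.resize(d['pixels'][180:340,260:500],(720,480)))
E
```

```text
gap 0.0259
0 stop True tip 5.3 F [0.4 0.5 4.9]
clock 60.9167
((np.float64(0.6136093836825308), np.float64(0.010522054942424872), np.float64(0.045587271970128504)), {0: np.float64(0.7), 1: np.float64(0.7), 2: np.float64(0.3), 3: np.float64(0.5)})
[654.3   2.5] [13. 48.] 0.06487882875669702
[613.7   9.8] [12. 99.] 0.09577470213221054
[545.9  86.7] [25. 24.] 0.0795882801902627
[427.7 -38. ] [25. 24.] 0.07445063266446672
[423.8 -97.6] [25. 25.] 0.07388432455846275
```

View pics/t4c.png

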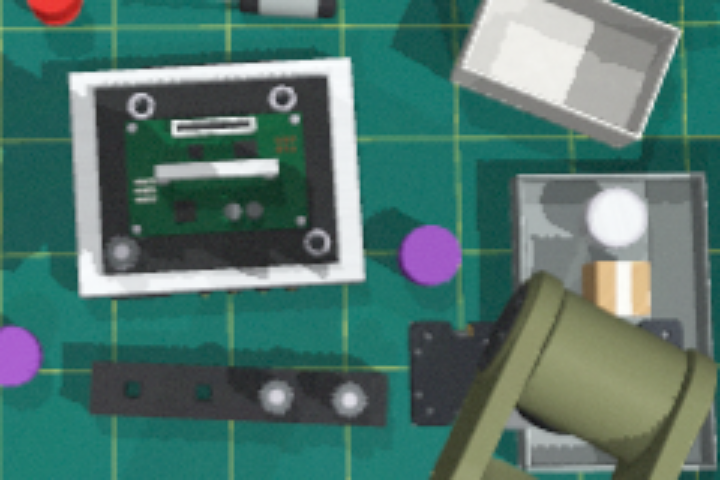

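Pin 1 is home in hole 1, with its head top at 80 mm. For the other two I'll raise the transit height so they clear the handle.

```bash
sed -i 's/down(px,py,.17,th,.15); over(hx,hy,PG+.075,th)/down(px,py,.20,th,.15); over(hx,hy,PG+.125,th)/' h.py
python3 - <<'E'
from h import *
def look():
    over(.45,-.25,.25,0); d=snap('top','t5.png'); C=cloud(d); Z=C[...,2]
    m=(Z>.062)&(Z<.12)&(C[...,0]>.39)&(C[...,0]<.72)&(C[...,1]>-.14)&(C[...,1]<.15)
    for mm,r in comps(C,m,40): print(np.round(r[0],1),np.round(r[1]),np.median(Z[mm]))
    return d
if insert((.4278,-.0381),0) and insert((.424,-.0977),2): pass
d=look()
manip.move_j([-1.387,.3,1.521,0,1.321,-.067]); d=snap('top')
cv2.imwrite('pics/t5c.png',cv2.resize(d['pixels'][150:360,150:510],(720,420)))
E
```

```text
gap 0.0255
0 stop True tip 5.3 F [-0.7  0.7  6.1]
clock 70.1083
gap 0.0252
0 stop True tip 5.4 F [-1.5 -0.2  5.3]
clock 78.3
[677.7 -47.6] [25. 26.] 0.07901133530936502
[653.6  10.5] [12. 68.] 0.06468578272772568
[613.7   9.7] [13. 99.] 0.09649495449645129
[554.5 -76.2] [25. 26.] 0.08011359508418167
[545.8  86.8] [25. 24.] 0.07919378946459296
```

View pics/t5c.png

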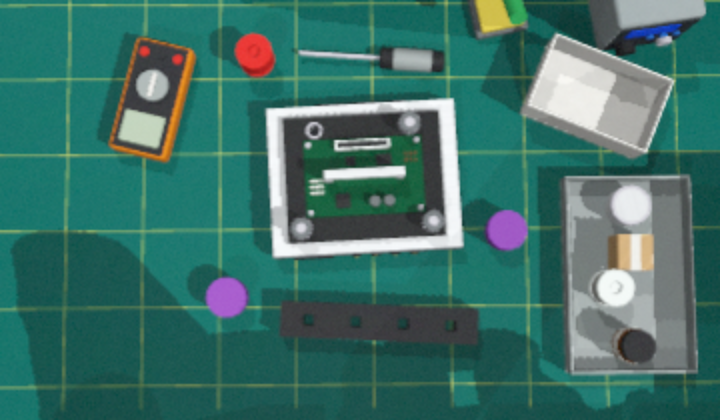

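All three pins are seated at (301,229), (433,221) and (409,122), and the stand is empty. All four objects are in the tray (the spool has shifted a little but is still inside), and the bystanders are untouched.

```bash
python3 -c "
from h import *
print(job_done())"
```

```text
the job is handed in; nothing more can be done
None
```

The job is handed in at about 80 s on the robot's clock: the tin, carton, spool and jar are in the tray, the carrier lies on the fixture with its holes lined up, and all three pins are driven home.

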